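# Sieve the stone mala beads in the pooja corner

## Robot

A 6-joint arm with a two-finger parallel gripper is mounted at the origin on the work surface. World frame = base frame: x ahead of the robot, y to its left, z up, the work surface at z = 0. Lengths are in m, angles in rad, forces in N, time in s.
With the tool pointing down it reaches from about 0.35 to 0.875 m from the base axis. Payload 4.2 kg.
Tool frame: the origin (TCP) lies on the mounting face of the last link; the fingertips stand 182 mm ahead of it and the grasp point (between the pads) lies 164 mm ahead of it; y points along the fingers, x is the direction in which the jaws open and shut, and the axes are right-handed (so a half turn about y gives the same grasp; the last joint's range is limited). The gripper opens to 87 mm and grips with 3 to 60 N. Pads are 19 mm wide; open, the fingers measure 117 mm over their backs; the gripper's body (75 mm by 190 mm) begins 51 mm behind the grasp point.
Start: joints at [-0.891, 0.385, 0.008, 0, -1.194, -0.259], TCP at [0.255, -0.57, 0.405] pointing down, gripper open.
Joint ranges: [-3.14, 3.14], [-1.21, 2.06], [-1.07, 1.41], [-3.16, 2.05], [-2.99, -0.16], [-3.1, 3.1]. Speed limits (rad/s): [2.79, 2.79, 3.14, 3.14, 3.14, 3.14].

## Interface

Orientations are given as a unit quaternion [x, y, z, w].
In Python, from bench import * gives the robot as it stands.
- The arm moves only by the shell command python3 -m handwheel 'ROWS' [FORCE]. ROWS is a JSON object of lists of equal length, an entry for each row: "slide": the shift along the tool's x, y, z in units of 50 mm (1.0 is 50 mm), a list of three; "delta_rot": the turn, a rotation vector about the tool's x, y, z in units of 8 degrees (1.0 is 8 degrees), a list of three; "grip": the opening, from -1 (shut) to 1 (fully open), so that 0 is half open. A call has 1 to 10 rows; each row is the pose to reach, as a shift and turn from the pose commanded when the call began, along the tool's axes at that moment; what a row does not reach only later rows make up. A row lasts 1/10 s, in which the tool goes at most 50 mm and 8.59 degrees, less where a joint would pass 70% of its speed; a pose out of reach is approached as far as the arm can. A call with a gripper value outside its range is refused whole. The fingers move at their own pace and stop on an object; FORCE is the grip in N (left out, the last holds). Time passes only in rows, so rows that repeat a pose let the fingers close. It gives the time, the measured TCP pose, the force and the opening at its end, in the units of the state.
- observe(): the state, without advancing time (a new reading comes with each control period).
- camera(name): name is "scene" or "top"; returns (picture, depth): 420x560x3 uint8, red, green, blue; 420x560 float32, m along the optical axis (not along the pixel's ray), 0 where there is no reading.
- camera_model(name): a dict with "intrinsics" (3x3 intrinsics, pixels), "xyz" and "rotation" of the camera in the world. Camera axes: x right, y down, z forward; pixel columns grow to the right and rows downward; lengths in m; the calibration is good to about 2 mm. A picture is of the moment at which its call begins. camera_model takes no time and is no camera call.
- hand_in(): hands the job in, once; it reports no verdict.
Trained networks look in the newest picture that a camera, given by its name, has taken for a name from the list of things; names that differ only in an ending like _2 or _b are one class to them, and where a whole thing is asked for, a point or a joint stands for the part that bears it (a point fixed in the world has none). Each returns a list of dicts, best first, with "score" (0 to 1); they miss things now and then, are a little off and sometimes report something else, mostly with a low value. They report only what shows in the picture. A call takes as long as a camera call. They do not tell look-alikes from the thing itself.
- silhouettes(camera, thing): "region" (420x560 bool, what is visible of it) and "xy" ([column, row] in pixels, amid what is visible of it).
The state is a dict: "time": time; "joint_positions": joint angles; "joint_vel": joint speeds; "joint_efforts": joint torques, N m; "position": TCP position; "ee_rot": TCP orientation; "wrist_force": force on the tool from outside, world axes, zero at the start; "torque": the same for the moment, N m; "grip_width": finger opening in m.
Only numpy, scipy, OpenCV 4.12 (cv2) and the standard library are available. Lean on these libraries where they do the work, as an engineer would, in place of code of your own. Each camera call takes 0.05 s, during which the arm holds its last target. There are 200 camera calls.

## Task

Take the wire sieve by its handle and shake it over the pink box until all four small beads have dropped through into the box, with the large ones still in the sieve. Then tip the three large beads out over the spout into the steel dish and put the empty sieve back level across the middle of the box, as it stood, and let go. Do not handle the beads with the fingers, and leave the lamps, incense holder and aarti stand alone.

Things in the scene. Friction and masses are not known exactly. Their poses are not given: they have to be found in the camera images.
- box: Pink plastic snap box with its lid clipped underneath, open at the top, fixed to the shelf; outer 164 mm (its x) x 176 mm (its y) x 60 mm high, walls and floor 5 mm. Origin: centre of its underside, on the shelf. The sieve stands across its rim, rails along the box's x, with the same yaw to within 0.05 rad (x away from the robot).
- dish: Round open steel dish, loose, 0.6 kg, 180 mm across the rim, 168 mm across the base, 45 mm high, 4 mm thick. Origin: centre of its underside.
- sieve_grip (a point): Centre of the wooden handle bar of the loose steel wire sieve (0.24-0.38 kg). Axes: x to the spout, y along the bar, z up. Bar 70 mm long (y), section 14 x 26 mm; its broad flat sides lean: its top is canted 30 degrees (0.52 rad) towards -x, so a flush pinch comes down leaning so. 102 mm above the sieve's underside, midway along it. Feet: 2 rails, 200 mm long (x), 34 high, 135 apart outside. No pose while gripped.
- sieve_floor (a point): Middle of the sieve's wire floor, 94 mm under the handle centre, 8 mm over its underside; same axes. Wires run along x, flat from a rear wall (x -62 mm) to x +35, then rise at 18 degrees to the spout. Four 20 mm slots along x, centred at y -43, -14, 14, 43 mm; between them three pairs of 4 mm wires side by side (y -28, 0, 28 mm), each pair a shallow groove. No pose while gripped.
- sieve_spout (a point): Middle of the sieve's open spout edge, 77 mm ahead (x) of and 80 mm below the handle centre, 22 mm above the underside; same axes. Large beads roll along the slots and out here once the spout is tipped down by well over 18 degrees (40 to 50 is plenty). No pose while gripped.
- small0_center (a point): Round brown stone bead, 16 mm across, mass about 10 g; the point is its centre. It starts in the sieve in a shallow groove between a pair of wires, where it stays and rolls lengthwise until a brisk shake along the sieve's y (over about 2.5 m/s2, e.g. 36 mm strokes in 0.15 to 0.2 s) or a sideways lean over 13 degrees throws it off into a slot, through which it falls.
- small1_center (a point): Round brown stone bead, 16 mm across, mass about 10 g; the point is its centre. It starts in the sieve in a shallow groove between a pair of wires, where it stays and rolls lengthwise until a brisk shake along the sieve's y (over about 2.5 m/s2, e.g. 36 mm strokes in 0.15 to 0.2 s) or a sideways lean over 13 degrees throws it off into a slot, through which it falls.
- small2_center (a point): Round brown stone bead, 16 mm across, mass about 10 g; the point is its centre. It starts in the sieve in a shallow groove between a pair of wires, where it stays and rolls lengthwise until a brisk shake along the sieve's y (over about 2.5 m/s2, e.g. 36 mm strokes in 0.15 to 0.2 s) or a sideways lean over 13 degrees throws it off into a slot, through which it falls.
- small3_center (a point): Round brown stone bead, 16 mm across, mass about 10 g; the point is its centre. It starts in the sieve in a shallow groove between a pair of wires, where it stays and rolls lengthwise until a brisk shake along the sieve's y (over about 2.5 m/s2, e.g. 36 mm strokes in 0.15 to 0.2 s) or a sideways lean over 13 degrees throws it off into a slot, through which it falls.
- large0_center (a point): Round brown stone bead, 34 mm across, mass about 45 g; the point is its centre. It starts in the sieve, straddling a slot that it cannot pass; it rolls along the slot (sieve x) only.
- large1_center (a point): Round brown stone bead, 34 mm across, mass about 45 g; the point is its centre. It starts in the sieve, straddling a slot that it cannot pass; it rolls along the slot (sieve x) only.
- large2_center (a point): Round brown stone bead, 34 mm across, mass about 45 g; the point is its centre. It starts in the sieve, straddling a slot that it cannot pass; it rolls along the slot (sieve x) only.
- diya0: Clay diya lamp, 68 mm across, 22 mm high, bystander; origin at the centre of its underside.
- diya1: Clay diya lamp, 68 mm across, 22 mm high, bystander; origin at the centre of its underside.
- incense: Dark wooden incense holder, 45 x 220 mm, 26 mm high with a 100 mm thin stick standing on it, bystander; origin at the centre of its underside.
- aarti: Silver-toned steel aarti stand, 100 mm across the foot, 125 mm high, bystander; origin at the centre of its underside.
There are look-alikes about, which are no part of the job. What is shaped like the part that bears large1_center but green is not meant.

How it is judged:
By the outcome, as a careful person would: the job done as asked, in the order asked, and still so for the second after the job is handed in, with the robot touching nothing.
It also fails if it takes over 58 s, if anything falls off the work surface, if the arm or the gripper's body presses on something with over 40 N, if the wrist force passes 120 N, or if a joint passes its speed limit or range.

## Working session

There is one attempt and no reset: what is moved stays moved. The work goes in short steps, Python scripts to look and compute and a shell command to move; the robot and the scene stay as the last step left them, time stands still between calls to the robot, and variables do not carry over. Pictures are saved under pics/ and viewed, about 8 in all and at most 12, crops included, and the job is handed in when it is done.

```bash
mkdir -p pics; ls
cat > h.py <<'E'
from bench import *
import numpy as np, cv2
from scipy.spatial.transform import Rotation as R
def P(cam,d,u,v):
    m=camera_model(cam);K=np.array(m["intrinsics"]);z=d
    p=np.stack([(u-K[0,2])/K[0,0]*z,(v-K[1,2])/K[1,1]*z,z],-1)
    Rm=np.array(m["rotation"]); 
    if Rm.shape!=(3,3): Rm=R.from_quat(Rm).as_matrix()
    return p@Rm.T+np.array(m["xyz"])
def cloud(cam,d,mask):
    v,u=np.nonzero(mask&(d>0)); return P(cam,d[v,u],u,v)
E
python3 - <<'E'
from h import *
o=observe();print(o)
ims=[]
for c in("scene","top"):
    im,d=camera(c);np.save(f"{c}_d.npy",d);cv2.imwrite(f"pics/{c}0.png",im[...,::-1])
    print(c,camera_model(c))
    for t in["box","dish","sieve_grip","sieve_floor","small0_center","large0_center","large1_center","diya0","incense","aarti"]:
        for s in silhouettes(c,t):
            if s["score"]<.3: continue
            p=cloud(c,d,s["region"]); 
            if len(p)==0: continue
            print(t,round(s["score"],2),np.round(s["xy"]),len(p),"med",np.round(np.median(p,0),3),"lo",np.round(np.percentile(p,2,axis=0),3),"hi",np.round(np.percentile(p,98,axis=0),3))
E
```

```text
pics
{'time': 0.0, 'joint_positions': array([-8.91434403e-01,  3.85549129e-01,  6.61654556e-03, -4.90063545e-04,
       -1.19395207e+00, -2.58608165e-01]), 'joint_vel': array([-0.0010912 , -0.00145217,  0.00095891,  0.00017229, -0.00023787,
       -0.00058118]), 'joint_efforts': array([ 6.38896327e-04, -3.90665567e+01,  1.87409574e+01,  4.22004372e+00,
        1.09615509e-02, -1.94117401e-04]), 'position': array([ 0.25523386, -0.57028564,  0.40366134]), 'ee_rot': array([ 0.38396375,  0.59373806, -0.59297249, -0.3852669 ]), 'wrist_force': array([ 0.19460111,  0.14793722, -0.2830931 ]), 'torque': array([ 0.00600069, -0.036286  ,  0.03040939]), 'grip_width': 0.08681827433949356}
scene {'intrinsics': array([[437.77396371,   0.        , 273.41125548],
       [  0.        , 437.77396371, 214.11065453],
       [  0.        ,   0.        ,   1.        ]]), 'xyz': array([1.22277544, 0.13525281, 0.87842222]), 'rotation': array([ 0.59599581,  0.71748798, -0.28389875, -0.22226446])}
box 0.6 [199. 256.] 2850 med [ 0.631 -0.183  0.016] lo [ 0.515 -0.288  0.003] hi [ 0.696 -0.089  0.061]
dish 0.57 
[... 2341 characters left out ...]
] 102 med [ 0.541 -0.007  0.029] lo [ 0.527 -0.021  0.017] hi [0.555 0.007 0.036]
diya0 0.78 [283. 164.] 427 med [ 0.735 -0.001  0.021] lo [ 0.705 -0.03  -0.001] hi [0.767 0.031 0.029]
diya0 0.58 [280. 287.] 467 med [0.385 0.012 0.021] lo [ 0.355 -0.019  0.013] hi [0.415 0.04  0.029]
incense 0.63 [140. 253.] 1307 med [0.478 0.401 0.014] lo [ 0.438  0.297 -0.001] hi [0.517 0.501 0.027]
aarti 0.75 [433. 241.] 1247 med [ 0.496 -0.397  0.121] lo [ 0.457 -0.44   0.004] hi [ 0.54  -0.363  0.13 ]
aarti 0.58 [334. 197.] 62 med [ 0.62  -0.141  0.094] lo [ 0.61  -0.151  0.084] hi [ 0.638 -0.13   0.1  ]
aarti 0.31 [227. 213.] 3021 med [0.605 0.165 0.005] lo [ 0.523  0.084 -0.003] hi [0.68  0.242 0.046]
```

Run:
```python
from h import *
a=cv2.imread("pics/scene0.png")[160:340,100:420];b=cv2.imread("pics/top0.png")[140:300,130:450]
cv2.imwrite("pics/c0.png",np.vstack([cv2.resize(a,(640,360),interpolation=2)[:330],cv2.resize(b,(540,270),interpolation=2)[:, :].copy() if 0 else cv2.resize(b,(640,320),interpolation=2)[:270]]))
for c in("scene","top"):
    d=np.load(c+"_d.npy"); p=cloud(c,d,np.ones_like(d,bool))
    q=p[(abs(p[:,0]-.6)<.13)&(abs(p[:,1]+.18)<.12)]
    h=q[q[:,2]>.15]; print(c,len(h),h.mean(0).round(4),h.min(0).round(3),h.max(0).round(3))
    for lo,hi in((.15,.16),(.16,.165),(.165,.17),(.17,.175),(.175,.19)):
        s=h[(h[:,2]>lo)&(h[:,2]<hi)]
        if len(s): print(lo,len(s),s.mean(0).round(4),s[:,:2].min(0).round(3),s[:,:2].max(0).round(3))
    (ct,sz,an)=cv2.minAreaRect(h[:,:2].astype(np.float32)*1000);print("bar",ct,sz,an)
    # box + sieve outline at rim height
    r=q[(q[:,2]>.053)&(q[:,2]<.064)];print("rim",len(r),cv2.minAreaRect(r[:,:2].astype(np.float32)*1000))
    r=q[(q[:,2]>.088)&(q[:,2]<.1)];print("rails",len(r),cv2.minAreaRect(r[:,:2].astype(np.float32)*1000))
    dd=p[(np.hypot(p[:,0]-.605,p[:,1]-.164)<.11)&(p[:,2]>.035)&(p[:,2]<.06)];print("dish",cv2.minEnclosingCircle(dd[:,:2].astype(np.float32)*1000),np.median(dd[:,2]))
```

```text
scene 432 [ 0.6    -0.1765  0.1655] [ 0.579 -0.242  0.15 ] [ 0.615 -0.117  0.179]
0.15 101 [ 0.6051 -0.1739  0.1566] [ 0.582 -0.242] [ 0.615 -0.117]
0.16 108 [ 0.6025 -0.1732  0.1627] [ 0.584 -0.232] [ 0.613 -0.124]
0.165 87 [ 0.5992 -0.1795  0.1674] [ 0.579 -0.224] [ 0.612 -0.145]
0.17 111 [ 0.5946 -0.1797  0.1725] [ 0.581 -0.213] [ 0.605 -0.144]
0.175 25 [ 0.5961 -0.1761  0.176 ] [ 0.589 -0.208] [ 0.604 -0.147]
bar (596.3397216796875, -179.4537353515625) (128.5797576904297, 25.40749168395996) 77.51783752441406
rim 560 ((595.0661010742188, -189.69325256347656), (180.32713317871094, 197.23516845703125), 76.7027816772461)
rails 877 ((596.5972900390625, -180.054931640625), (137.51219177246094, 200.01332092285156), 76.69795227050781)
dish ((599.4049682617188, 158.7804412841797), 90.9015884399414) 0.04252344635472882
top 259 [ 0.5943 -0.1783  0.1691] [ 0.577 -0.243  0.15 ] [ 0.614 -0.116  0.181]
0.15 28 [ 0.6006 -0.1774  0.1562] [ 0.579 -0.243] [ 0.614 -0.116]
0.16 39 [ 0.5986 -0.183   0.1628] [ 0.58  -0.236] [ 0.61  -0.126]
0.165 58 [ 0.5941 -0.1754  0.1678] [ 0.578 -0.228] [ 0.609 -0.128]
0.17 90 [ 0.5916 -0.1779  0.1728] [ 0.577 -0.211] [ 0.605 -0.133]
0.175 44 [ 0.592  -0.1792  0.1768] [ 0.582 -0.208] [ 0.601 -0.15 ]
bar (595.9127807617188, -179.3701171875) (130.8843536376953, 24.781654357910156) 76.78850555419922
rim 411 ((593.15234375, -188.55780029296875), (177.10147094726562, 196.98497009277344), 76.44512176513672)
rails 635 ((596.3265380859375, -179.60861206054688), (135.26910400390625, 200.49107360839844), 77.1091537475586)
dish ((597.6775512695312, 160.6326141357422), 90.0923843383789) 0.04319554832319006
```

View pics/c0.png

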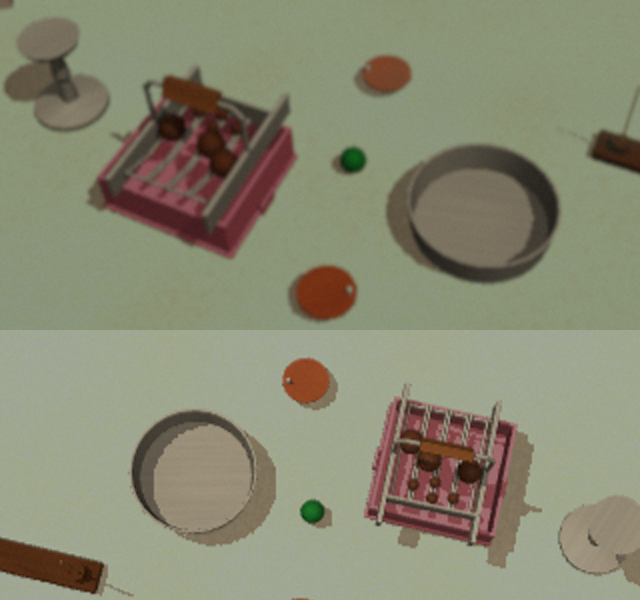

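Both views agree. The sieve is centred at (0.596, -0.180), yaw about -13°, with the bar at z ≈ 0.162. The dish is at (0.598, 0.160), and the green ball at (0.545, -0.006) is the look-alike. I'll work out the pregrasp next.

```bash
cat >> h.py <<'E'
Y=np.deg2rad(-13.1)
def pose(grasp,yaw=Y,pitch=0.,roll=0.,back=0.,flip=None):
    """tool pose for sieve handle at grasp; pitch>0 = spout down (rad), roll about sieve x"""
    S=R.from_euler("ZYX",[yaw,pitch,roll])
    z=np.array([.5,0,-np.sqrt(.75)]);y=np.array([0,1.,0]);best=None
    o=R.from_quat(observe()["ee_rot"])
    for s in(1,-1):
        T=S*R.from_matrix(np.stack([np.cross(s*y,z),s*y,z],1))
        a=(o.inv()*T).magnitude()
        if best is None or a<best[0]: best=(a,T)
    T=best[1]; return np.array(grasp)-(.164+back)*T.apply([0,0,1]),T
def go(p,T,p0=None,T0=None):
    o=observe();T0=T0 or R.from_quat(o["ee_rot"]);p0=o["position"] if p0 is None else p0
    r=(T0.inv()*T).as_rotvec(degrees=True)
    print("slide",(T0.inv().apply(p-p0)/.05).round(2).tolist(),"rot",(r/8).round(2).tolist(),"|d|",np.linalg.norm(p-p0).round(3),"ang",np.linalg.norm(r).round(1))
E
python3 - <<'E'
from h import *
o=observe();print(R.from_quat(o["ee_rot"]).as_matrix().round(2))
g=[.5965,-.180,.162]
p,T=pose(g,back=.11);print(p,T.as_matrix().round(2));go(p,T)
p2,T=pose(g);print(p2);go(p2,T,p,T)
E
```

```text
[[-0.41  0.   -0.91]
 [ 0.91 -0.   -0.41]
 [-0.   -1.   -0.  ]]
[ 0.46306529 -0.14894877  0.39929096] [[-0.84  0.23  0.49]
 [ 0.2   0.97 -0.11]
 [-0.5   0.   -0.87]]
slide [6.0, 0.11, -7.24] rot [-11.85, -7.99, -2.39] |d| 0.47 ang 115.9
[ 0.51663397 -0.16141459  0.30402817]
slide [0.0, -0.0, 2.2] rot [0.0, 0.0, 0.0] |d| 0.11 ang 0.0
```

The tool's y is the approach axis ("along the fingers"), so I'll fix the helper.

```bash
sed -i 's/np.stack(\[np.cross(s\*y,z),s\*y,z\],1)/np.stack([np.cross(z,s*y),z,s*y],1)/; s/T.apply(\[0,0,1\])/T.apply([0,1,0])/' h.py
python3 - <<'E'
from h import *
g=[.5965,-.180,.162]
p,T=pose(g,back=.11);print(p,T.as_matrix().round(2),np.linalg.det(T.as_matrix()));go(p,T)
p2,T=pose(g);print(p2);go(p2,T,p,T)
E
```

```text
[ 0.46306529 -0.14894877  0.39929096] [[-0.84  0.49 -0.23]
 [ 0.2  -0.11 -0.97]
 [-0.5  -0.87 -0.  ]] 1.0000000000000007
slide [6.0, 0.11, -7.24] rot [-1.73, -6.44, 3.48] |d| 0.47 ang 60.2
[ 0.51663397 -0.16141459  0.30402817]
slide [0.0, 2.2, 0.0] rot [0.0, 0.0, 0.0] |d| 0.11 ang 0.0
```

```bash
python3 -m handwheel '{"slide":[[6.0,0.11,-7.24],[6.0,0.11,-7.24],[6.0,0.11,-7.24],[6.0,0.11,-7.24],[6.0,0.11,-7.24],[6.0,0.11,-7.24],[6.0,0.11,-7.24],[6.0,0.11,-7.24],[6.0,0.11,-7.24],[6.0,0.11,-7.24]],"delta_rot":[[-1.73,-6.44,3.48],[-1.73,-6.44,3.48],[-1.73,-6.44,3.48],[-1.73,-6.44,3.48],[-1.73,-6.44,3.48],[-1.73,-6.44,3.48],[-1.73,-6.44,3.48],[-1.73,-6.44,3.48],[-1.73,-6.44,3.48],[-1.73,-6.44,3.48]],"grip":[1,1,1,1,1,1,1,1,1,1]}' 60
python3 - <<'E'
from h import *
g=[.5965,-.180,.162]
p,T=pose(g,back=.11);go(p,T)
p,T=pose(g,back=.05);go(p,T)
print(observe()["joint_positions"].round(2))
E
```

```text
time: 2.1
position: [0.464, -0.1456, 0.3995]
ee_rot: [-0.259, -0.658, 0.699, -0.106]
wrist_force: [-0.4, -0.1, 0.3]
grip_width: 0.0871
slide [0.0, 0.0, 0.07] rot [0.02, 0.03, -0.01] |d| 0.003 ang 0.3
slide [0.01, 1.2, 0.07] rot [0.02, 0.03, -0.01] |d| 0.06 ang 0.3
[ 0.05  0.06 -0.61  0.34 -0.42 -0.54]
```

```bash
python3 -m handwheel '{"slide":[[0,0.4,0.02],[0,0.8,0.02],[0,1.2,0.02],[0,1.2,0.02],[0,1.2,0.02]],"delta_rot":[[0,0,0],[0,0,0],[0,0,0],[0,0,0],[0,0,0]],"grip":[1,1,1,1,1]}' 60
python3 - <<'E'
from h import *
g=[.5965,-.180,.162]
p,T=pose(g);go(p,T)
im,d=camera("scene");a=im[130:290,100:300,::-1]
t,d=camera("top");b=t[140:300,280:480,::-1]
cv2.imwrite("pics/c1.png",np.hstack([cv2.resize(a,(400,320),interpolation=2),cv2.resize(b,(400,320),interpolation=2)]))
E
```

```text
time: 2.6
position: [0.4921, -0.1567, 0.3474]
ee_rot: [-0.26, -0.658, 0.699, -0.104]
wrist_force: [0.3, -0.1, 0.3]
grip_width: 0.0871
slide [0.0, 1.0, -0.02] rot [-0.0, -0.0, 0.0] |d| 0.05 ang 0.0
```

View pics/c1.png

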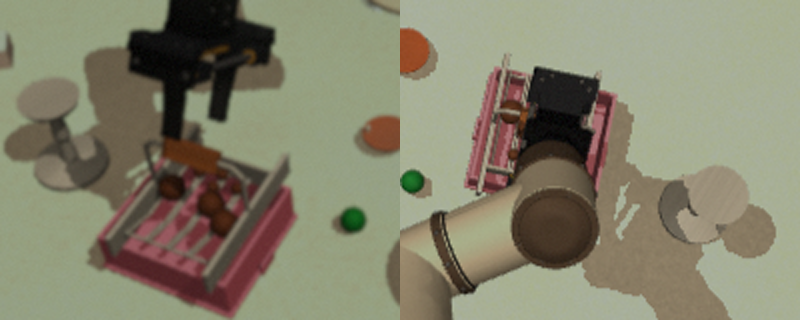

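The fingers line up with the bar at about (190,155) in the left panel. I'll descend and close.

```bash
python3 -m handwheel '{"slide":[[0,0.35,-0.02],[0,0.7,-0.02],[0,1.0,-0.02],[0,1.0,-0.02],[0,1.0,-0.02],[0,1.0,-0.02],[0,1.0,-0.02],[0,1.0,-0.02],[0,1.0,-0.02],[0,1.0,-0.02]],"delta_rot":[[0,0,0],[0,0,0],[0,0,0],[0,0,0],[0,0,0],[0,0,0],[0,0,0],[0,0,0],[0,0,0],[0,0,0]],"grip":[1,1,1,1,1,-1,-1,-1,-1,-1]}' 55
python3 -m handwheel '{"slide":[[0,0,0],[0,0,0]],"delta_rot":[[0,0,0],[0,0,0]],"grip":[-1,-1]}' 55
```

```text
time: 3.7
position: [0.5199, -0.165, 0.3118]
ee_rot: [-0.256, -0.662, 0.698, -0.101]
wrist_force: [-0.3, -0.7, 0.3]
grip_width: 0.0549
time: 3.9
position: [0.52, -0.165, 0.3116]
ee_rot: [-0.256, -0.662, 0.698, -0.1]
wrist_force: [0.7, -0.6, 0.1]
grip_width: 0.0389
```

Run:
```python
from h import *
o=observe();print(o["joint_positions"].round(3),o["joint_vel"].round(3))
T=R.from_quat(o["ee_rot"]);print(T.as_matrix().round(3), "grasp pt",(o["position"]+.164*T.apply([0,1,0])).round(4))
g=[.5965,-.180,.162]
p,T=pose(g);go(p,T)
```

```text
[-0.038  0.259 -0.671  0.571 -0.16  -0.732] [ 0.     0.002  0.002  0.003 -0.001 -0.002]
[[-0.849  0.478 -0.224]
 [ 0.198 -0.105 -0.975]
 [-0.49  -0.872 -0.006]] grasp pt [ 0.5984 -0.1822  0.1686]
slide [0.15, 0.09, -0.05] rot [0.05, -0.0, 0.09] |d| 0.009 ang 0.8
```

Joint 5 hit its -0.16 limit because the forearm is nearly in line with the tool, so the hand stopped 7 mm short. Turning about the jaw axis keeps the pinch flush, so I'll lean the tool sideways 14° to free the wrist.

```bash
sed -i 's/T=best\[1\];/T=best[1]*R.from_rotvec([TILT,0,0]);/; s/^Y=/TILT=np.deg2rad(14)\nY=/' h.py
python3 - <<'E'
from h import *
g=[.5965,-.180,.162]
p,T=pose(g,back=.01);go(p,T); print(p,T.as_matrix().round(2))
p2,T=pose(g);go(p2,T,p,T)
E
```

```text
slide [0.15, 0.0, -0.9] rot [1.8, 0.01, 0.09] |d| 0.045 ang 14.4
[ 0.52382186 -0.11986812  0.30821233] [[-0.84  0.42 -0.34]
 [ 0.2  -0.35 -0.92]
 [-0.5  -0.84  0.21]]
slide [0.0, 0.2, 0.0] rot [0.0, 0.0, 0.0] |d| 0.01 ang 0.0
```

```bash
python3 -m handwheel '{"slide":[[0.08,0,-0.45],[0.15,0,-0.9],[0.15,0,-0.9],[0.15,0,-0.9],[0.15,0,-0.9],[0.15,0,-0.9]],"delta_rot":[[0.9,0,0.05],[1.8,0,0.09],[1.8,0,0.09],[1.8,0,0.09],[1.8,0,0.09],[1.8,0,0.09]],"grip":[1,1,1,1,1,1]}' 55
python3 - <<'E'
from h import *
g=[.5965,-.180,.162]
p,T=pose(g);
TILT=0
o=observe();T0=R.from_quat(o["ee_rot"])
import h
h.TILT=0;_,Tb=pose(g);h.TILT=np.deg2rad(14)
Tt=R.from_euler("ZYX",[Y,0,0])
# pick by nearest to current without tilt
p,T=pose(g);go(p,T);print(o["joint_positions"].round(3),"grasp",(o["position"]+.164*T0.apply([0,1,0])).round(4))
E
```

```text
time: 4.5
position: [0.5226, -0.1191, 0.307]
ee_rot: [-0.268, -0.567, 0.775, -0.072]
wrist_force: [0.3, -1.4, -0.4]
grip_width: 0.0793
slide [-0.04, 0.2, 0.01] rot [-0.0, 0.03, 0.01] |d| 0.01 ang 0.3
[-0.188  0.246 -0.834  1.653 -0.266 -1.688] grasp [ 0.5909 -0.1758  0.1691]
```

```bash
python3 -m handwheel '{"slide":[[-0.04,0.2,0],[-0.04,0.2,0],[-0.04,0.2,0],[-0.04,0.2,0],[-0.04,0.2,0],[-0.04,0.2,0],[-0.04,0.2,0],[-0.04,0.2,0],[-0.04,0.2,0],[-0.04,0.2,0]],"delta_rot":[[0,0.03,0],[0,0.03,0],[0,0.03,0],[0,0.03,0],[0,0.03,0],[0,0.03,0],[0,0.03,0],[0,0.03,0],[0,0.03,0],[0,0.03,0]],"grip":[1,1,1,-1,-1,-1,-1,-1,-1,-1]}' 55
python3 -m handwheel '{"slide":[[0,0,0],[0,0,0],[0,0,0]],"delta_rot":[[0,0,0],[0,0,0],[0,0,0]],"grip":[-1,-1,-1]}' 55
python3 - <<'E'
from h import *
o=observe();g=[.5965,-.180,.162]
p,T=pose(g);go(p,T);print(o["joint_positions"].round(3))
E
```

```text
time: 5.5
position: [0.5295, -0.1235, 0.3009]
ee_rot: [-0.272, -0.567, 0.774, -0.071]
wrist_force: [-0.1, 0.5, 0.4]
grip_width: 0.0391
time: 5.8
position: [0.5292, -0.1234, 0.3004]
ee_rot: [-0.272, -0.568, 0.774, -0.07]
wrist_force: [-1.4, 1.3, -2.8]
grip_width: 0.0153
slide [0.03, -0.0, 0.0] rot [-0.0, -0.02, 0.0] |d| 0.001 ang 0.2
[-0.218  0.266 -0.824  1.725 -0.253 -1.743]
```

```bash
python3 -m handwheel '{"slide":[[0,0,0],[0,0,0],[-0.05,-0.084,0.021],[-0.1,-0.168,0.042],[-0.15,-0.252,0.063],[-0.2,-0.336,0.084],[-0.25,-0.42,0.105],[-0.25,-0.42,0.105],[-0.25,-0.42,0.105]],"delta_rot":[[0,0,0],[0,0,0],[0,0,0],[0,0,0],[0,0,0],[0,0,0],[0,0,0],[0,0,0],[0,0,0]],"grip":[-1,-1,-1,-1,-1,-1,-1,-1,-1]}' 60
python3 - <<'E'
from h import *
o=observe();g=[.5965,-.180,.187]
p,T=pose(g);go(p,T);print(o["joint_positions"].round(3))
print("sieve y axis in tool",T.inv().apply(R.from_euler("z",Y).apply([0,1,0])).round(3))
im,d=camera("scene");a=im[150:270,110:270,::-1]
t,d2=camera("top");b=t[150:270,290:450,::-1]
cv2.imwrite("pics/c2.png",np.hstack([cv2.resize(a,(400,300),interpolation=2),cv2.resize(b,(400,300),interpolation=2)]))
E
```

```text
time: 6.7
position: [0.5292, -0.1233, 0.325]
ee_rot: [-0.271, -0.568, 0.774, -0.07]
wrist_force: [0.0, 0.7, -3.7]
grip_width: 0.0135
slide [0.02, -0.01, 0.01] rot [-0.0, -0.02, 0.01] |d| 0.001 ang 0.2
[-0.121  0.234 -0.797  1.432 -0.3   -1.526]
sieve y axis in tool [ 0.    -0.242 -0.97 ]
```

View pics/c2.png

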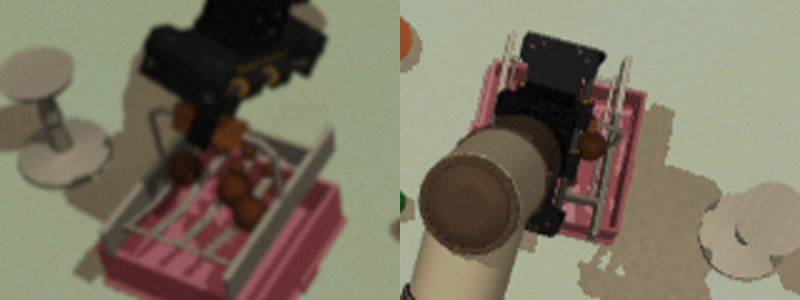

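The sieve is lifted level with the beads still in it. Now the shake.

```bash
python3 -m handwheel '{"slide":[[0,-0.09,-0.35],[0,-0.09,-0.35],[0,0.09,0.35],[0,0.09,0.35],[0,-0.09,-0.35],[0,-0.09,-0.35],[0,0.09,0.35],[0,0.09,0.35],[0,0,0],[0,0,0]],"delta_rot":[[0,0,0],[0,0,0],[0,0,0],[0,0,0],[0,0,0],[0,0,0],[0,0,0],[0,0,0],[0,0,0],[0,0,0]],"grip":[-1,-1,-1,-1,-1,-1,-1,-1,-1,-1]}' 60
python3 - <<'E'
from h import *
o=observe();g=[.5965,-.180,.187]
p,T=pose(g);go(p,T);print(o["joint_positions"].round(3))
im,d=camera("scene");a=im[150:270,110:270,::-1]
cv2.imwrite("pics/c3.png",cv2.resize(a,(640,480),interpolation=2))
for t in("small0_center","large0_center"):
  for s in silhouettes("scene",t):
    q=cloud("scene",d,s["region"]);print(t,round(s["score"],2),np.round(s["xy"]),len(q),np.median(q,0).round(3) if len(q) else "")
E
```

```text
time: 7.8
position: [0.5297, -0.1229, 0.3257]
ee_rot: [-0.272, -0.568, 0.774, -0.071]
wrist_force: [0.3, -0.4, -4.5]
grip_width: 0.0132
slide [0.04, 0.0, 0.01] rot [0.01, -0.02, -0.01] |d| 0.002 ang 0.1
[-0.12   0.234 -0.796  1.431 -0.3   -1.525]
large0_center 0.67 [183. 219.] 128 [ 0.595 -0.216  0.118]
large0_center 0.45 [210. 233.] 140 [ 0.636 -0.142  0.119]
```

View pics/c3.png

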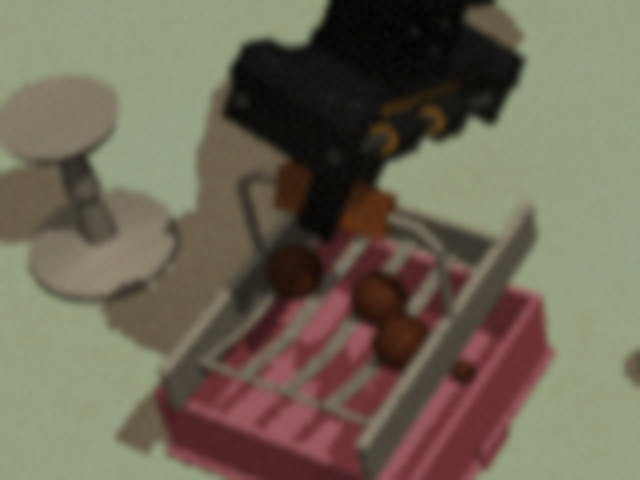

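One bead can be seen in the box, and the three large ones are still in the sieve. I'll shake again, harder and longer, then lift to count.

```bash
python3 -m handwheel '{"slide":[[0,-0.1,-0.4],[0,-0.1,-0.4],[0,0.1,0.4],[0,0.1,0.4],[0,-0.1,-0.4],[0,-0.1,-0.4],[0,0.1,0.4],[0,0.1,0.4],[0,0,0],[0,0,0]],"delta_rot":[[0,0,0],[0,0,0],[0,0,0],[0,0,0],[0,0,0],[0,0,0],[0,0,0],[0,0,0],[0,0,0],[0,0,0]],"grip":[-1,-1,-1,-1,-1,-1,-1,-1,-1,-1]}' 60
python3 -m handwheel '{"slide":[[-0.2,-0.34,0.08],[-0.4,-0.68,0.16],[-0.6,-1.02,0.25],[-0.8,-1.34,0.34],[-1.0,-1.68,0.42],[-1.0,-1.68,0.42],[-1.0,-1.68,0.42]],"delta_rot":[[0,0,0],[0,0,0],[0,0,0],[0,0,0],[0,0,0],[0,0,0],[0,0,0]],"grip":[-1,-1,-1,-1,-1,-1,-1]}' 60
python3 - <<'E'
from h import *
o=observe();print(o["joint_positions"].round(3))
im,d=camera("scene");a=im[110:290,90:290,::-1]
t,d2=camera("top");b=t[150:270,300:460,::-1]
cv2.imwrite("pics/c4.png",np.hstack([cv2.resize(a,(500,450),interpolation=2),cv2.resize(cv2.resize(b,(300,225),interpolation=2),(300,450))]))
E
```

```text
time: 8.95
position: [0.5296, -0.123, 0.3258]
ee_rot: [-0.272, -0.568, 0.774, -0.071]
wrist_force: [-0.1, -0.4, -3.1]
grip_width: 0.0134
time: 9.65
position: [0.5288, -0.1239, 0.4253]
ee_rot: [-0.272, -0.567, 0.774, -0.07]
wrist_force: [-0.8, -0.1, -4.9]
grip_width: 0.0135
[ 0.07   0.138 -0.574  0.778 -0.563 -0.977]
```

View pics/c4.png

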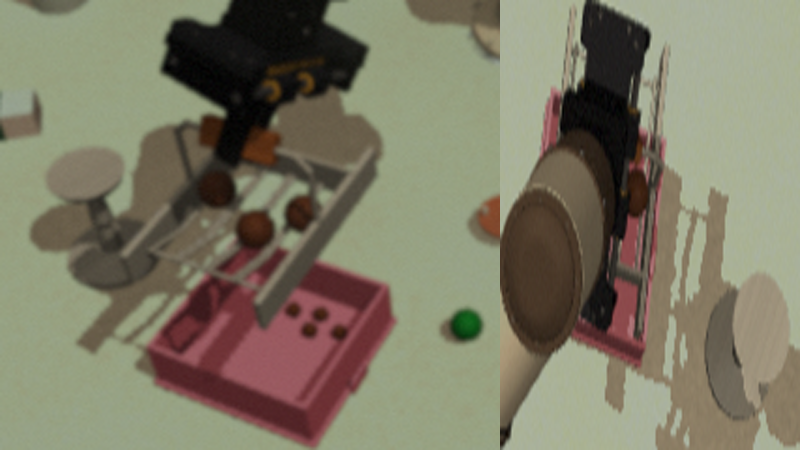

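All four small beads are in the box, around (300–340, 310–330) in the left panel. The three large ones are still in the sieve. Next I'll carry them to the dish.

Run:
```python
from h import *
p,T=pose([.551,.171,.255]);go(p,T)
```

```text
slide [2.5, -2.3, -6.26] rot [-0.01, -0.02, 0.02] |d| 0.356 ang 0.3
```

```bash
python3 -m handwheel '{"slide":[[0.1,-0.09,-0.25],[0.35,-0.32,-0.88],[0.67,-0.62,-1.69],[1.0,-0.92,-2.5],[1.32,-1.22,-3.32],[1.65,-1.52,-4.13],[1.97,-1.82,-4.94],[2.25,-2.07,-5.63],[2.42,-2.23,-6.07],[2.5,-2.3,-6.26]],"delta_rot":[[0,0,0],[0,0,0],[0,0,0],[0,0,0],[0,0,0],[0,0,0],[0,0,0],[0,0,0],[0,0,0],[0,0,0]],"grip":[-1,-1,-1,-1,-1,-1,-1,-1,-1,-1]}' 60
python3 -m handwheel '{"slide":[[0,0,0],[0,0,0]],"delta_rot":[[0,0,0],[0,0,0]],"grip":[-1,-1]}' 60
python3 - <<'E'
from h import *
print(observe()["joint_positions"].round(3))
im,d=camera("scene");cv2.imwrite("pics/c5.png",cv2.resize(im[100:340,160:480,::-1],(800,600),interpolation=2))
t,d2=camera("top")
for c,D in(("scene",d),("top",d2)):
    p=cloud(c,D,np.ones_like(D,bool))
    r=p[(abs(p[:,0]-.6)<.12)&(abs(p[:,1]+.18)<.12)&(p[:,2]>.05)&(p[:,2]<.066)]
    print(c,len(r),cv2.minAreaRect(r[:,:2].astype(np.float32)*1000),r[:,2].mean())
    dd=p[(np.hypot(p[:,0]-.6,p[:,1]-.16)<.11)&(p[:,2]>.035)&(p[:,2]<.055)];print("dish",cv2.minEnclosingCircle(dd[:,:2].astype(np.float32)*1000))
np.save("top_nosieve.npy",d2);np.save("scene_nosieve.npy",d)
import h
g=[.551,.171,.197]
p,T=pose(g);go(p,T)
p0,T0=pose(g)
h_=h
o=R.from_quat(observe()["ee_rot"])
for a in(8,16,20,24,28,32,38,44,50):
    p2,T2=pose(g,pitch=np.deg2rad(a));print(a,end=" ");go(p2,T2,p0,T0)
E
```

```text
time: 10.75
position: [0.4825, 0.2301, 0.3931]
ee_rot: [-0.271, -0.568, 0.774, -0.072]
wrist_force: [-0.1, -0.3, -4.4]
grip_width: 0.0136
time: 10.95
position: [0.4826, 0.227, 0.3938]
ee_rot: [-0.272, -0.567, 0.775, -0.07]
wrist_force: [-0.5, 0.1, -4.3]
grip_width: 0.0135
[ 0.79   0.207 -0.564  0.759 -0.904 -1.603]
scene 914 ((597.1846313476562, -190.01458740234375), (180.52195739746094, 168.43601989746094), 75.541015625) 0.056923007838351684
dish ((598.636474609375, 159.16519165039062), 90.70732116699219)
top 534 ((597.2230834960938, -189.60272216796875), (176.5039520263672, 166.40805053710938), 76.06473541259766) 0.058494720495087076
dish ((598.8464965820312, 158.3208465576172), 90.50902557373047)
slide [0.6, 0.99, -0.27] rot [-0.01, -0.03, 0.0] |d| 0.06 ang 0.3
8 slide [-0.44, 0.03, -0.01] rot [0.0, -0.24, -0.97] |d| 0.022 ang 8.0
16 slide [-0.88, 0.12, -0.03] rot [0.0, -0.48, -1.94] |d| 0.044 ang 16.0
20 slide [-1.09, 0.19, -0.05] rot [0.0, -0.6, -2.43] |d| 0.055 ang 20.0
24 slide [-1.29, 0.27, -0.07] rot [0.0, -0.73, -2.91] |d| 0.066 ang 24.0
28 slide [-1.49, 0.36, -0.09] rot [0.0, -0.85, -3.4] |d| 0.077 ang 28.0
32 slide [-1.69, 0.47, -0.12] rot [0.0, -0.97, -3.88] |d| 0.088 ang 32.0
38 slide [-1.96, 0.65, -0.16] rot [0.0, -1.15, -4.61] |d| 0.104 ang 38.0
44 slide [-2.21, 0.87, -0.22] rot [0.0, -1.33, -5.34] |d| 0.119 ang 44.0
50 slide [-2.44, 1.1, -0.28] rot [0.0, -1.51, -6.06] |d| 0.135 ang 50.0
```

View pics/c5.png

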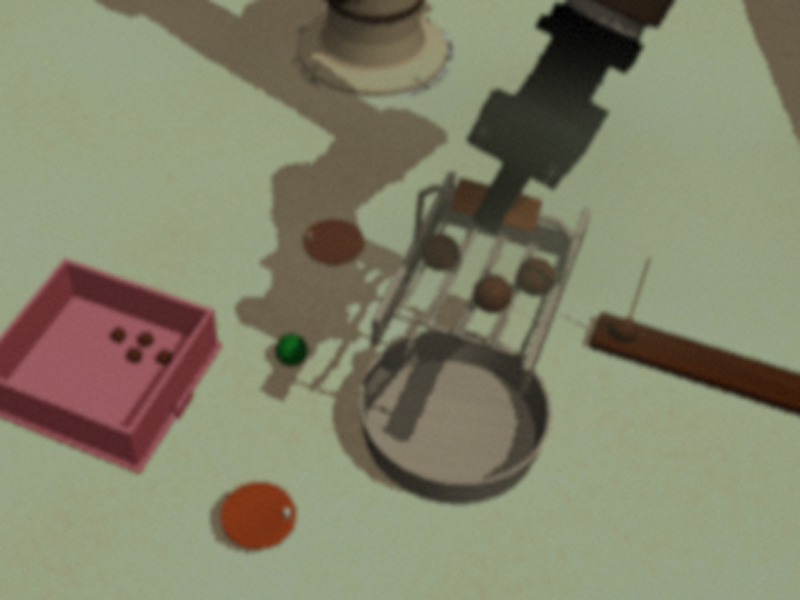

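The box with its four beads, the dish, and the sieve behind the dish's rear edge all look right. I'll lower first, then pour slowly.

```bash
python3 -m handwheel '{"slide":[[0.2,0.33,-0.09],[0.4,0.66,-0.18],[0.6,0.99,-0.27],[0.6,0.99,-0.27],[0.6,0.99,-0.27]],"delta_rot":[[0,0,0],[0,0,0],[0,0,0],[0,0,0],[0,0,0]],"grip":[-1,-1,-1,-1,-1]}' 60
python3 -m handwheel '{"slide":[[-0.22,0.01,0],[-0.44,0.03,-0.01],[-0.66,0.07,-0.02],[-0.88,0.12,-0.03],[-0.98,0.15,-0.04],[-1.04,0.17,-0.04],[-1.09,0.19,-0.05],[-1.14,0.21,-0.05],[-1.19,0.23,-0.06],[-1.24,0.25,-0.06]],"delta_rot":[[0,-0.12,-0.49],[0,-0.24,-0.97],[0,-0.36,-1.45],[0,-0.48,-1.94],[0,-0.54,-2.18],[0,-0.57,-2.3],[0,-0.6,-2.43],[0,-0.63,-2.55],[0,-0.67,-2.67],[0,-0.7,-2.79]],"grip":[-1,-1,-1,-1,-1,-1,-1,-1,-1,-1]}' 60
python3 - <<'E'
from h import *
o=observe();print(o["joint_positions"].round(3))
g=[.551,.171,.197]
# nominal base pose
import h
S=lambda a:R.from_euler("ZYX",[Y,np.deg2rad(a),0])
T0=R.from_quat(o["ee_rot"])
p0=o["position"]; 
for a in(23,24,26,28,32,36,40,44,48):
    p,T=pose(g,pitch=np.deg2rad(a));print(a,end=" ");go(p,T)
im,d=camera("scene");cv2.imwrite("pics/c6.png",cv2.resize(im[150:310,270:430,::-1],(480,480),interpolation=2))
E
```

```text
time: 11.55
position: [0.483, 0.2284, 0.3356]
ee_rot: [-0.272, -0.567, 0.774, -0.07]
wrist_force: [-0.4, 0.4, -3.4]
grip_width: 0.0136
time: 12.55
position: [0.5412, 0.2152, 0.3553]
ee_rot: [-0.119, -0.605, 0.785, 0.053]
wrist_force: [-0.6, -0.7, -3.7]
grip_width: 0.0133
[ 0.699  0.365 -0.265  0.274 -1.084 -1.091]
23 slide [-0.0, 0.01, 0.02] rot [0.0, -0.01, 0.0] |d| 0.001 ang 0.1
24 slide [-0.06, 0.01, 0.02] rot [0.0, -0.04, -0.12] |d| 0.003 ang 1.0
26 slide [-0.17, 0.02, 0.02] rot [0.0, -0.1, -0.36] |d| 0.009 ang 3.0
28 slide [-0.28, 0.02, 0.02] rot [0.0, -0.17, -0.6] |d| 0.014 ang 5.0
32 slide [-0.5, 0.05, 0.01] rot [0.01, -0.29, -1.09] |d| 0.025 ang 9.0
36 slide [-0.72, 0.09, 0.0] rot [0.01, -0.41, -1.57] |d| 0.036 ang 13.0
40 slide [-0.93, 0.15, -0.01] rot [0.01, -0.53, -2.06] |d| 0.047 ang 17.0
44 slide [-1.14, 0.22, -0.03] rot [0.01, -0.65, -2.54] |d| 0.058 ang 21.0
48 slide [-1.35, 0.3, -0.05] rot [0.01, -0.77, -3.03] |d| 0.069 ang 25.0
```

View pics/c6.png

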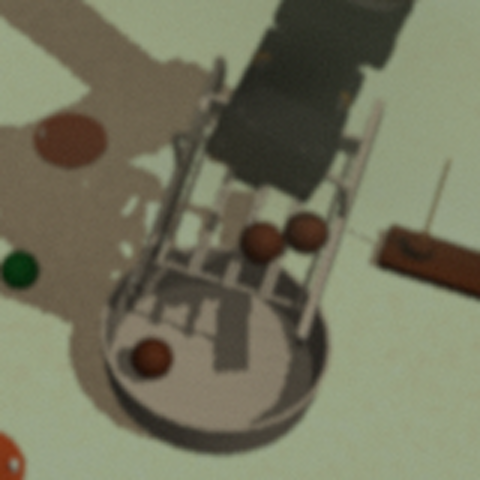

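One large bead is in the dish at (150,358). The other two are still short of the rise, so I'll keep tipping slowly.

```bash
python3 -m handwheel '{"slide":[[-0.06,0.01,0.02],[-0.12,0.01,0.02],[-0.17,0.02,0.02],[-0.22,0.02,0.02],[-0.28,0.02,0.02],[-0.36,0.03,0.02],[-0.43,0.04,0.01],[-0.5,0.05,0.01],[-0.61,0.07,0],[-0.72,0.09,0]],"delta_rot":[[0,-0.04,-0.12],[0,-0.07,-0.24],[0,-0.1,-0.36],[0,-0.13,-0.48],[0,-0.17,-0.6],[0,-0.21,-0.77],[0,-0.25,-0.93],[0,-0.29,-1.09],[0,-0.35,-1.33],[0,-0.41,-1.57]],"grip":[-1,-1,-1,-1,-1,-1,-1,-1,-1,-1]}' 60
python3 - <<'E'
from h import *
g=[.551,.171,.197]
for a in(40,44,47):
    p,T=pose(g,pitch=np.deg2rad(a));print(a,end=" ");go(p,T)
E
```

```text
time: 13.6
position: [0.5766, 0.2059, 0.3555]
ee_rot: [-0.029, -0.616, 0.778, 0.121]
wrist_force: [-0.2, 0.3, -2.3]
grip_width: 0.0136
40 slide [-0.21, 0.01, 0.0] rot [0.01, -0.12, -0.49] |d| 0.011 ang 4.0
44 slide [-0.44, 0.04, -0.01] rot [0.01, -0.24, -0.97] |d| 0.022 ang 8.0
47 slide [-0.6, 0.06, -0.01] rot [0.01, -0.33, -1.33] |d| 0.03 ang 11.0
```

```bash
python3 -m handwheel '{"slide":[[-0.1,0,0],[-0.21,0.01,0],[-0.33,0.02,0],[-0.44,0.04,0],[-0.52,0.05,-0.01],[-0.6,0.06,-0.01],[-0.6,0.06,-0.01],[-0.6,0.06,-0.01]],"delta_rot":[[0,-0.06,-0.25],[0,-0.12,-0.49],[0,-0.18,-0.73],[0,-0.24,-0.97],[0,-0.29,-1.15],[0,-0.33,-1.33],[0,-0.33,-1.33],[0,-0.33,-1.33]],"grip":[-1,-1,-1,-1,-1,-1,-1,-1]}' 60
python3 - <<'E'
from h import *
im,d=camera("scene");t,d2=camera("top")
cv2.imwrite("pics/c7.png",np.hstack([cv2.resize(im[150:310,270:430,::-1],(400,400),interpolation=2),cv2.resize(t[140:300,150:310,::-1],(400,400),interpolation=2)]))
g=[.551,.171,.197]
for a in(39,31,23,15,7,0):
    p,T=pose(np.array(g)+[0,0,(47-a)*.0018],pitch=np.deg2rad(a));print(a,end=" ");go(p,T)
E
```

```text
time: 14.4
position: [0.6049, 0.199, 0.349]
ee_rot: [0.045, -0.619, 0.764, 0.179]
wrist_force: [-0.0, 1.5, -3.0]
grip_width: 0.0135
39 slide [0.51, -0.24, 0.06] rot [0.01, 0.24, 0.95] |d| 0.029 ang 7.9
31 slide [1.03, -0.42, 0.1] rot [0.01, 0.48, 1.92] |d| 0.056 ang 15.9
23 slide [1.53, -0.54, 0.13] rot [0.01, 0.72, 2.89] |d| 0.082 ang 23.9
15 slide [2.01, -0.61, 0.15] rot [0.01, 0.97, 3.86] |d| 0.105 ang 31.9
7 slide [2.45, -0.62, 0.15] rot [0.01, 1.21, 4.83] |d| 0.127 ang 39.9
0 slide [2.81, -0.6, 0.14] rot [0.01, 1.42, 5.68] |d| 0.144 ang 46.9
```

View pics/c7.png

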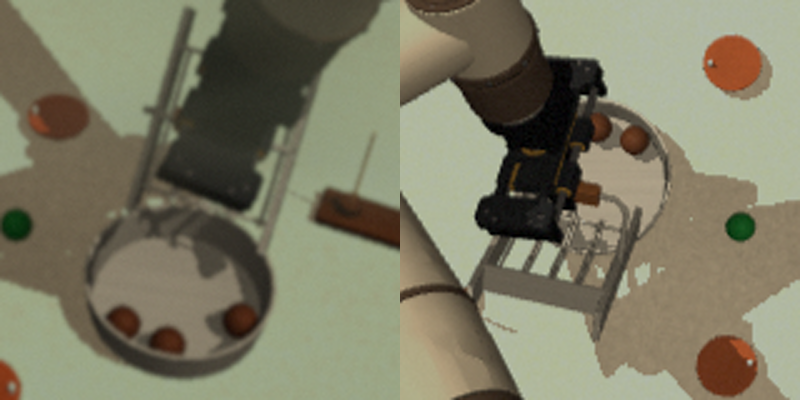

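All three large beads are in the dish. Now I'll level and lift, then carry the sieve back.

```bash
python3 -m handwheel '{"slide":[[0.51,-0.24,0.06],[1.03,-0.42,0.1],[1.53,-0.54,0.13],[2.01,-0.61,0.15],[2.45,-0.62,0.15],[2.81,-0.6,0.14],[2.81,-0.6,0.14],[2.81,-0.6,0.14]],"delta_rot":[[0,0.24,0.95],[0,0.48,1.92],[0,0.72,2.89],[0,0.97,3.86],[0,1.21,4.83],[0,1.42,5.68],[0,1.42,5.68],[0,1.42,5.68]],"grip":[-1,-1,-1,-1,-1,-1,-1,-1]}' 60
python3 - <<'E'
from h import *
p,T=pose([.597,-.186,.28],yaw=np.deg2rad(-13.5));go(p,T)
p2,T=pose([.597,-.186,.185],yaw=np.deg2rad(-13.5));go(p2,T,p,T)
E
```

```text
time: 15.3
position: [0.4821, 0.2274, 0.4197]
ee_rot: [-0.27, -0.568, 0.774, -0.071]
wrist_force: [0.4, 0.6, -2.7]
grip_width: 0.0137
slide [-2.18, 2.87, 6.22] rot [0.03, 0.04, 0.01] |d| 0.359 ang 0.4
slide [0.95, 1.6, -0.4] rot [0.0, 0.0, 0.0] |d| 0.095 ang 0.0
```

```bash
python3 -m handwheel '{"slide":[[-0.2,0.27,0.6],[-0.5,0.67,1.45],[-0.8,1.05,2.3],[-1.1,1.45,3.15],[-1.4,1.85,4.0],[-1.7,2.24,4.85],[-1.95,2.57,5.56],[-2.1,2.76,6.0],[-2.18,2.87,6.22],[-2.18,2.87,6.22]],"delta_rot":[[0.03,0.04,0],[0.03,0.04,0],[0.03,0.04,0],[0.03,0.04,0],[0.03,0.04,0],[0.03,0.04,0],[0.03,0.04,0],[0.03,0.04,0],[0.03,0.04,0],[0.03,0.04,0]],"grip":[-1,-1,-1,-1,-1,-1,-1,-1,-1,-1]}' 60
python3 -m handwheel '{"slide":[[0,0,0],[0.2,0.34,-0.08],[0.4,0.67,-0.17],[0.6,1.0,-0.25],[0.8,1.35,-0.34],[0.95,1.6,-0.4],[0.95,1.6,-0.4],[0.95,1.6,-0.4],[0.95,1.6,-0.4]],"delta_rot":[[0,0,0],[0,0,0],[0,0,0],[0,0,0],[0,0,0],[0,0,0],[0,0,0],[0,0,0],[0,0,0]],"grip":[-1,-1,-1,-1,-1,-1,-1,-1,-1]}' 60
python3 - <<'E'
from h import *
print(observe()["joint_positions"].round(3))
p,T=pose([.597,-.186,.185],yaw=np.deg2rad(-13.5));go(p,T)
im,d=camera("scene");t,d2=camera("top")
for c,D in(("scene",d),("top",d2)):
    p=cloud(c,D,np.ones_like(D,bool))
    r=p[(abs(p[:,0]-.6)<.14)&(abs(p[:,1]+.18)<.12)&(p[:,2]>.104)&(p[:,2]<.126)]
    print(c,len(r),cv2.minAreaRect(r[:,:2].astype(np.float32)*1000))
    # tops of rails: level check -> fit plane to highest points
    for x in(-.08,-.04,0,.04,.08):
        ux=np.array([np.cos(Y),np.sin(Y)]);uy=np.array([-ux[1],ux[0]])
        q=p[:,:2]-[.597,-.186];a=q@ux;b=q@uy
        for s in(-1,1):
            m=(abs(a-x)<.012)&(abs(b-s*.066)<.006)&(p[:,2]>.08)&(p[:,2]<.14)
            if m.sum()>3: print(x,s,m.sum(),np.percentile(p[m,2],90).round(4),end="; ")
    print()
cv2.imwrite("pics/c8.png",np.hstack([cv2.resize(im[150:270,110:270,::-1],(400,300),interpolation=2),cv2.resize(t[150:270,300:460,::-1],(400,300),interpolation=2)]))
E
```

```text
time: 16.3
position: [0.5302, -0.1304, 0.4179]
ee_rot: [-0.274, -0.566, 0.775, -0.067]
wrist_force: [0.5, 0.1, -3.1]
grip_width: 0.0136
time: 17.2
position: [0.5303, -0.128, 0.3243]
ee_rot: [-0.274, -0.566, 0.774, -0.07]
wrist_force: [1.2, -0.1, -2.5]
grip_width: 0.0135
[-0.139  0.238 -0.796  1.461 -0.293 -1.543]
slide [0.03, 0.02, 0.02] rot [0.01, -0.0, -0.02] |d| 0.002 ang 0.2
scene 876 ((600.1549682617188, -185.49359130859375), (138.04986572265625, 201.77191162109375), 76.80353546142578)
-0.08 1 67 0.117; -0.04 -1 10 0.1168; -0.04 1 75 0.1191; 0 -1 48 0.1341; 0 1 92 0.1283; 0.04 -1 51 0.1189; 0.04 1 88 0.1178; 0.08 -1 68 0.1185; 0.08 1 93 0.1183; 
top 347 ((599.2017822265625, -184.9089813232422), (135.44651794433594, 199.80258178710938), 76.5304946899414)
-0.08 -1 19 0.1209; -0.04 -1 21 0.1196; 0 -1 15 0.1252; 0 1 7 0.1376; 0.04 -1 20 0.1224; 0.04 1 21 0.1252; 0.08 -1 19 0.1197; 0.08 1 29 0.1222;
```

View pics/c8.png

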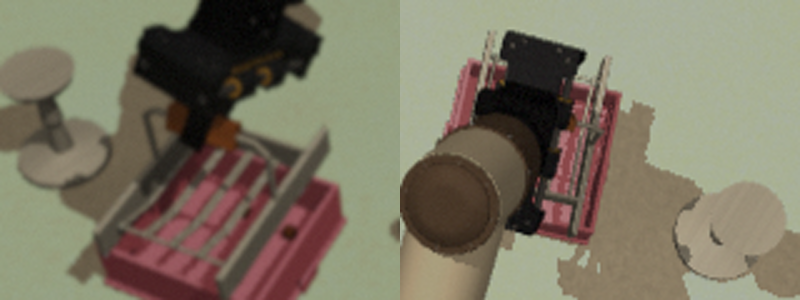

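The sieve is empty, level and over the box. I'll lower it onto the rim in small steps, watching the force.

```bash
python3 -m handwheel '{"slide":[[0.06,0.1,-0.01],[0.13,0.2,-0.02],[0.19,0.29,-0.03],[0.23,0.35,-0.04],[0.23,0.35,-0.04],[0.23,0.35,-0.04]],"delta_rot":[[0,0,0],[0,0,0],[0,0,0],[0,0,0],[0,0,0],[0,0,0]],"grip":[-1,-1,-1,-1,-1,-1]}' 60
python3 -m handwheel '{"slide":[[0.02,0.03,-0.01],[0.04,0.06,-0.02],[0.04,0.06,-0.02],[0.04,0.06,-0.02]],"delta_rot":[[0,0,0],[0,0,0],[0,0,0],[0,0,0]],"grip":[-1,-1,-1,-1]}' 60
python3 - <<'E'
from h import *
for s in [0]: 
    o=observe();print(o["wrist_force"].round(1),o["torque"].round(2),o["joint_positions"].round(3),(o["position"]+.164*R.from_quat(o["ee_rot"]).apply([0,1,0])).round(4))
E
```

```text
time: 17.9
position: [0.5281, -0.1304, 0.3027]
ee_rot: [-0.273, -0.566, 0.774, -0.069]
wrist_force: [0.4, -0.9, -2.3]
grip_width: 0.0132
time: 18.3
position: [0.5282, -0.1299, 0.2998]
ee_rot: [-0.274, -0.566, 0.774, -0.07]
wrist_force: [-3.3, 2.5, 6.2]
grip_width: 0.0136
[-3.3  2.5  6.2] [ 1.09  1.28 -0.  ] [-0.245  0.267 -0.823  1.769 -0.244 -1.766] [ 0.5968 -0.1872  0.1623]
```

```bash
python3 -m handwheel '{"slide":[[-0.01,-0.013,0],[-0.01,-0.013,0],[-0.01,-0.013,0],[-0.01,-0.013,0],[-0.01,-0.013,0],[-0.01,-0.013,0],[-0.01,-0.013,0],[-0.01,-0.013,0],[-0.01,-0.013,0]],"delta_rot":[[0,0,0],[0,0,0],[0,0,0],[0,0,0],[0,0,0],[0,0,0],[0,0,0],[0,0,0],[0,0,0]],"grip":[-1,-0.6,-0.4,0,0.5,1,1,1,1]}' 10
python3 -m handwheel '{"slide":[[0,-0.2,0],[0,-0.6,0],[0,-1.2,0],[0,-2,0],[0,-2.8,0],[0,-3.4,0],[0,-3.4,0],[0,-3.4,0]],"delta_rot":[[0,0,0],[0,0,0],[0,0,0],[0,0,0],[0,0,0],[0,0,0],[0,0,0],[0,0,0]],"grip":[1,1,1,1,1,1,1,1]}'
python3 - <<'E'
from h import *
im,d=camera("scene");t,d2=camera("top")
for c,D in(("scene",d),("top",d2)):
    p=cloud(c,D,np.ones_like(D,bool))
    r=p[(abs(p[:,0]-.6)<.14)&(abs(p[:,1]+.18)<.12)&(p[:,2]>.08)&(p[:,2]<.1)]
    print(c,len(r),cv2.minAreaRect(r[:,:2].astype(np.float32)*1000))
    q=p[:,:2]-[.597,-.187];ux=np.array([np.cos(Y),np.sin(Y)]);uy=np.array([-ux[1],ux[0]]);a=q@ux;b=q@uy
    for x in(-.08,-.04,.04,.08):
        for s in(-1,1):
            m=(abs(a-x)<.012)&(abs(b-s*.066)<.006)&(p[:,2]>.07)&(p[:,2]<.11)
            if m.sum()>3: print(x,s,np.percentile(p[m,2],90).round(4),end="; ")
    print()
cv2.imwrite("pics/c9.png",np.vstack([np.hstack([cv2.resize(im[150:310,110:270,::-1],(300,300),interpolation=2),cv2.resize(t[150:250,300:400,::-1],(300,300),interpolation=2)]),cv2.resize(im[160:320,100:420,::-1],(600,300),interpolation=2)]))
E
```

```text
time: 19.2
position: [0.5279, -0.1301, 0.2991]
ee_rot: [-0.273, -0.566, 0.775, -0.069]
wrist_force: [1.0, 0.3, -0.1]
grip_width: 0.0656
time: 20.0
position: [0.4568, -0.0704, 0.4425]
ee_rot: [-0.273, -0.567, 0.774, -0.07]
wrist_force: [0.3, -0.6, -0.3]
grip_width: 0.087
scene 870 ((597.65625, -187.3905029296875), (137.78103637695312, 201.8630828857422), 76.26974487304688)
-0.08 -1 0.0957; -0.08 1 0.094; -0.04 -1 0.0909; -0.04 1 0.0936; 0.04 -1 0.0932; 0.04 1 0.0943; 0.08 -1 0.0936; 0.08 1 0.0944; 
top 377 ((596.7347412109375, -187.028076171875), (135.5533447265625, 200.2129364013672), 76.58750915527344)
-0.08 -1 0.0972; -0.04 -1 0.0968; 0.04 -1 0.0977; 0.08 -1 0.0965; 0.08 1 0.0983;
```

View pics/c9.png

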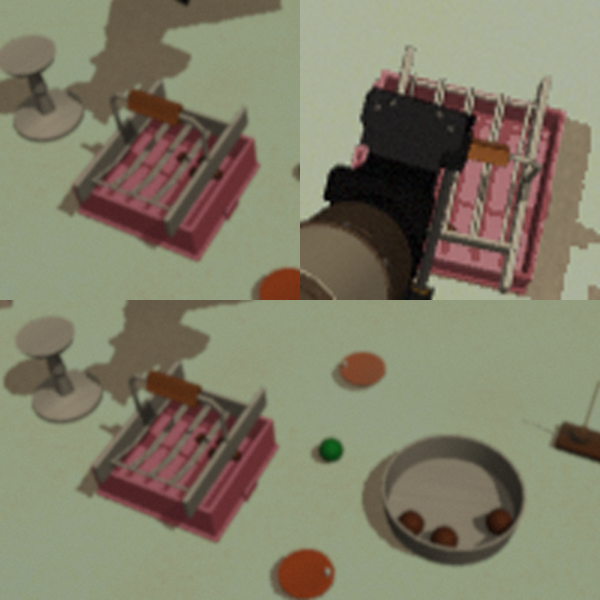

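The sieve stands level and centred on the box, the beads are where they should be, and the gripper is clear. Handing in.

```bash
python3 -c "
from bench import *
print(hand_in(), observe()['time'])"
```

```text
the job is handed in; nothing more can be done
the job is handed in; nothing more can be done
```

The job is done and handed in, at about 20 s of the 58 s allowed. All four small beads are in the pink box, the three large ones are in the steel dish, and the empty sieve is back on the box.

- **Grasp:** On the first approach joint 5 reached its limit and the hand stopped about 7 mm short. I leaned the tool 14° about the jaw axis, which kept the pinch flush, and gripped the handle from there.
- **Shaking:** I did two rounds of side-to-side strokes. A picture with the sieve lifted showed four small beads in the box and three large beads still in the sieve.
- **Pouring:** I tipped the spout slowly to 47°. The last picture shows all three large beads in the dish.
- **Putting back:** The two cameras put the released sieve within about 1 mm of (0.597, -0.187). The rail tops are level to within the cameras' few millimetres of noise.
- **Position against the start:** The box centre measured (0.597, -0.190), so the sieve is about 3 mm off the middle. It first stood about 10 mm off, so it is now about 7 mm from its exact starting spot. I took "the middle of the box" as what was meant.
- **Not re-checked:** With the sieve back on, I could not count the small beads in the box again. The last full count was on the picture taken before pouring.
- **Other objects:** The lamps and aarti stand look unmoved in the last picture. Only the near end of the incense holder shows, and it looks unmoved too.

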